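# Cam-lock the end panel onto the fly-tying caddy

### The job

Put the loose end panel on the fly-tying caddy: turn the cam fully back to its open stop, slide the upright panel against the edge of the base board so that its headed stud goes into the cam, then turn the cam clockwise by its wing until the panel is drawn up flush and the joint is tight. Turn by feel and stop as soon as it is firmly tight, because each stud stands out a little differently and forcing the cam strips it. Push the panel gently, keep it upright and leave everything else where it stands.

Things in the scene. Friction and masses are not known exactly. Their poses are not given: they have to be found in the camera images.
- base: Caddy base board, birch plywood, fixed flat on the table: 160 mm deep (x), 220 mm wide (y), 28 mm thick. Origin on the table right below the cam's vertical axis, z up. Its joint edge is the flat upright -x face at x = -50 mm. From x = 61 mm on stand thread pegs and spools, up to 83 mm above the table.
- edge_hole (a point): Centre of the mouth of the stud bore in the joint edge: base (-50, 0, 14) mm, axes as the base's. The bore, 16 mm wide, runs along +x into the cam's 43 mm bore. Dowel holes 11 mm wide and 26 mm deep lie beside it at y = -65 and +65 mm, at the same height; all are chamfered 1.5 mm.
- cam_grip (a point): Point on the cam's axis inside its wing, 43 mm above the table. The zinc cam, 40 mm wide, sits in the board with its rim level with the board's top. Its upright wing is 12 mm thick along this point's x (pinch here), 38 mm long along y, 28 to 54 mm above the table. With the cam at 0 the wing is parallel to the joint edge, 44 mm of room between it and a panel that is home.
- cam (a joint): Cam angle, rad: 0 is the open stop, mouth towards the stud bore; grows turning clockwise seen from above, to a far stop at 2.95. Starts part way closed, stays where it is left. The stud's head enters only below about 0.15; from 0.5 on the wall of the spiral slot covers the mouth and holds a head that is inside; from 0.9 on it draws it in by 3.6 mm per rad.
- cam_slot (a point): On the cam's axis at slot height, 14 mm above the table. Turning is free at 0.06 N m. With the panel flush, from 0.9 to 2.1 rad on depending on the stud, it climbs by some 0.2 N m per rad: firmly tight at 0.15 N m, stripped at 0.21. Read it while turning: at rest friction hides it. Pads 16 mm wide pinching the wing with 10 N give at most 0.16 N m, then the wing stays behind the fingers.
- panel: Loose end panel, birch plywood, standing upright on its long edge: 18 mm thick (x, pinch here), 200 mm long (y), 80 mm tall, 0.25 to 0.4 kg. Origin at the centre of its underside, z up; its +x face looks towards the base board. Home: flat against the joint edge, origin at base (-59, 0, 0) mm, same yaw as the base, up to 1.5 mm of play sideways and up.
- stud_root (a point): Where the steel stud leaves the panel's +x face: panel (9, 0, 14) mm; meets edge_hole when home. Stud: 4 mm rod along +x with a 12 mm ball head whose tip stands 46 to 51 mm out (screwed in by hand, so it differs). Two wooden dowels, 8 mm wide, round-ended, 22 mm long, stand beside it at y = -65 and +65 mm.
- spool_board: Bystander: thread spool, 34 mm in diameter, 40 mm tall, standing on the base board; origin under it.
- spool_table: Bystander: thread spool, 34 mm in diameter, 40 mm tall, standing on the table beside the base board; origin under it.
- cement_jar: Bystander: small amber jar, 38 mm in diameter, 50 mm tall, beside the panel; origin under it.
- line_spool: Bystander: flat black line spool, 110 mm in diameter, 22 mm tall; origin under it.
- bead_box: Bystander: clear compartment box, 150 x 100 x 37 mm; origin under its centre.
- bobbin: Bystander: thread bobbin holder lying on the table, 150 mm long, 34 mm tall; origin under it.
- scissors: Bystander: small scissors lying flat, 115 mm long; origin under the pivot.
There are look-alikes about, which are no part of the job. Leave any orange look-alike of the panel alone.

How it is judged (in metres and radians):
On the way, in this order (a step that is already met when the one before it is completed fails the run):
1. the cam is turned back to its open stop (value of joint cam below 0.12 rad), for 0.2 s.
2. the panel is pushed up to within 4 mm of the board's edge with its stud in the open cam (x of stud_root in the frame of base above -0.054 m and value of joint cam below 0.5 rad), for 0.2 s.
At the end, for the whole second after the job is handed in: The panel stands upright and flush against the base board's edge (gap under 1 mm, sideways within 3 mm, within 0.03 rad of square), the cam is turned past 0.9 rad and by itself keeps pulling on the stud with more than 7 N, and everything is at rest (x of stud_root in the frame of base above -0.051 m and y of stud_root in the frame of base between -0.003 and 0.003 m and angle between the x axis of panel and the x axis of base, either way round below 0.03 rad and angle between panel's own z axis and vertical below 0.03 rad and value of joint cam above 0.9 rad and contact force between cam and panel above 7 N and linear speed of panel below 0.01 m/s); the robot touches nothing.
It fails at once if the cam is forced: more than 30 N between cam and stud (contact force between cam and panel above 30 N).
It fails at once if the panel is rammed: more than 65 N between panel and base board (contact force between base and panel above 65 N).
It fails at once if the panel is tipped over (angle between panel's own z axis and vertical above 0.35 rad).
It fails at once if a bystander is pushed away (more than 25 mm) (distance of any of spool_board, spool_table, cement_jar, line_spool, bead_box, bobbin, scissors from where it was at the start of the episode above 0.025 m).
It also fails if it takes over 70 s, if anything falls off the work surface, if the arm or the gripper's body presses on something with over 40 N, if the wrist force passes 120 N, or if a joint passes its speed limit or range.

### The arm

A 6-joint arm with a two-finger parallel gripper is mounted at the origin on the work surface. World frame = base frame: x ahead of the robot, y to its left, z up, the work surface at z = 0. Lengths are in m, angles in degrees, forces in N, time in s.
With the tool pointing down it reaches from about 0.4 to 0.825 m from the base axis. Payload 7 kg.
Tool frame: the origin (TCP) lies at the very end of the fingers, on their centre line; the grasp point (between the pads) lies 19 mm behind it (ctrl.grasp_offset is the distance from the TCP to the grasp point, in m); z points along the fingers, y is the line along which they close (so a half turn about z gives the same grasp; the last joint's range is limited). The gripper opens to 88 mm and grips with 3 to 60 N. Pads are 19 mm wide; open, the fingers measure 130 mm over their backs; the gripper's body (78 mm by 193 mm) begins 47 mm behind the grasp point.
Start: joints at [-47.779, 20.546, 0.682, 0, -70.136, -16.507], TCP at [0.293, -0.608, 0.227] pointing down, gripper open.
Joint ranges: [-176.03, 176.03], [-82.01, 121.73], [-58.28, 71.71], [-173.87, 95.51], [-174.79, -0.11], [-173.66, 173.66]. Speed limits (degrees/s): [136.94, 136.94, 172.46, 180, 180, 180].

### API

Orientations are given as [roll, pitch, yaw] about the fixed x, y, z axes, in that order (R = Rz(yaw) Ry(pitch) Rx(roll)).
In Python, from plant import ctrl gives the robot as it stands. The module is installed in compiled form; this text tells all that it offers.
- The arm moves only by the tool jog_arm, never from a script. Its argument "plan" is a list that holds one entry, the list of rows, each a list of 7 numbers: the opening, from 0 (shut) to 1 (fully open), then the shift along the tool's x, y, z in m, then the turn, a rotation vector about the tool's x, y, z in degrees. A call has 1 to 20 rows; each row is the pose to reach, as a shift and turn from the pose commanded when the call began, along the tool's axes at that moment; what a row does not reach only later rows make up. A row lasts 1/8 s, in which the tool goes at most 62.5 mm and 10.7 degrees, less where a joint would pass 70% of its speed; a pose out of reach is approached as far as the arm can. A call with a gripper value outside its range is refused whole. The fingers move at their own pace and stop on an object; the grip force is fixed at half the most. Time passes only in rows, so rows that repeat a pose let the fingers close. It gives the time, the measured TCP pose, the force, the opening and the grip force at its end, in the units of the state.
- ctrl.get_obs(): the state, without advancing time (a new reading comes with each control period).
- ctrl.snapshot(name): name is "scene" or "top" or "wrist"; returns a dict with "image" (480x640x3 uint8, red, green, blue), "vertical_fov" (degrees; the focal length in pixels is half the picture's height over the tangent of half this angle, whatever the lens; pixels are square), "cx", "cy" (the principal point, pixels), "R" (3x3) and "t" (3): a world point X has camera coordinates R X + t; the wrist camera has in their place "T_tool_cam" (4x4, takes a point from camera to tool coordinates, whose origin is the TCP and whose axes are the flange's). Camera axes: x right, y down, z forward; pixel columns grow to the right and rows downward; lengths in m; the calibration is good to about 2 mm. A picture is of the moment at which its call begins: read the wrist's pose just before it. There is no depth.
- ctrl.close_job(): hands the job in; it is judged then, once.
The state is a dict: "clock": time; "joint_pos": joint angles; "qvel": joint speeds; "tau": joint torques, N m; "tool_pos": TCP position; "orientation": TCP orientation; "force": force on the tool from outside, world axes, zero at the start; "moment": the same for the moment, N m; "opening": finger opening in m; "gripper_force": force on a finger pad.
Only numpy, scipy, OpenCV 4.12 (cv2) and the standard library are available. Lean on these libraries where they do the work, as an engineer would, in place of code of your own. Each camera call takes 0.05 s, during which the arm holds its last target. There are 200 camera calls.

## Working session

There is one attempt and no reset: what is moved stays moved. The work goes in short steps, Python scripts to look and compute and a tool call to move; the robot and the scene stay as the last step left them, time stands still between calls to the robot, and variables do not carry over. Pictures are saved under pics/ and viewed, at most 10 in all, crops included, and the job is handed in when it is done.

Besides the shell and the picture viewer there is one more tool, called as name(argument=value, ...) on one line, values as JSON. jog_arm: Moves the arm, as the interface text tells. Its arguments: {"type":"object","properties":{"plan":{"type":"array","items":{"type":"array","items":{"type":"array","items":{"type":"number"}}}}},"required":["plan"]}

```bash
mkdir -p pics; ls; python3 - <<'E'
from plant import ctrl
import cv2
o=ctrl.get_obs(); print({k:o[k] for k in('clock','tool_pos','orientation','opening','force','moment')}, ctrl.grasp_offset)
for n in("scene","top","wrist"):
    s=ctrl.snapshot(n); cv2.imwrite(f"pics/{n}0.png",s["image"][:,:,::-1])
    print(n,{k:v for k,v in s.items() if k!="image"})
E
```

```text
pics
{'clock': 0.0, 'tool_pos': array([ 0.29264654, -0.6077556 ,  0.22562776]), 'orientation': array([ 1.79907731e+02, -9.57108370e-03, -1.54293505e+02]), 'opening': 0.08731662602295431, 'force': array([-0.19455434, -0.73881486,  0.69003486]), 'moment': array([-0.0042855 ,  0.01021807,  0.00012884])} 0.0188
scene {'vertical_fov': 57.58071021109756, 'cx': 322.311901918092, 'cy': 240.356911237279, 'R': array([[-0.3786447 ,  0.92553622, -0.00329998],
       [ 0.65065578,  0.26364969, -0.71213474],
       [-0.65823646, -0.2717932 , -0.70203505]]), 't': array([ 0.19948395, -0.32923624,  1.2997596 ])}
top {'vertical_fov': 55.67689395519593, 'cx': 317.620109999778, 'cy': 238.55077063259208, 'R': array([[ 5.94110615e-04, -9.99927577e-01, -1.20202974e-02],
       [-9.98194540e-01,  1.28954461e-04, -6.00636633e-02],
       [ 6.00608634e-02,  1.20342797e-02, -9.98122171e-01]]), 't': array([0.02146049, 0.54451422, 1.0371393 ])}
wrist {'vertical_fov': 60.77334946238097, 'cx': 322.7375738211889, 'cy': 238.5029059641903, 'T_tool_cam': array([[-5.17732849e-04, -9.55823413e-01, -2.93941041e-01,
         8.05785392e-02],
       [ 9.99999855e-01, -4.51292453e-04, -2.93857848e-04,
         4.57849751e-04],
       [ 1.48222838e-04, -2.93941150e-01,  9.55823508e-01,
        -1.59889398e-01],
       [ 0.00000000e+00,  0.00000000e+00,  0.00000000e+00,
         1.00000000e+00]])}
```

View pics/top0.png

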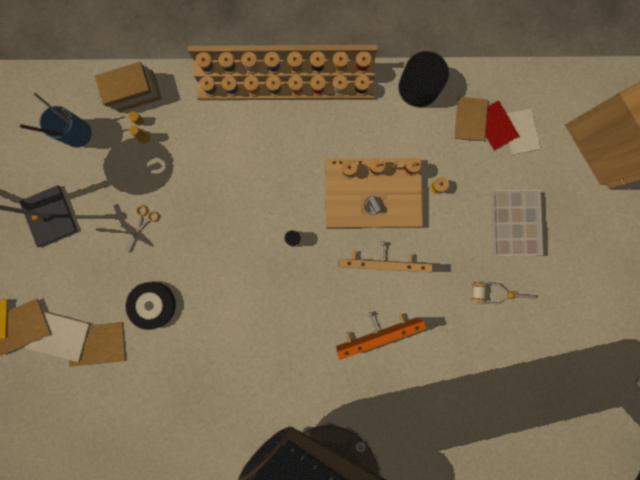

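View pics/scene0.png

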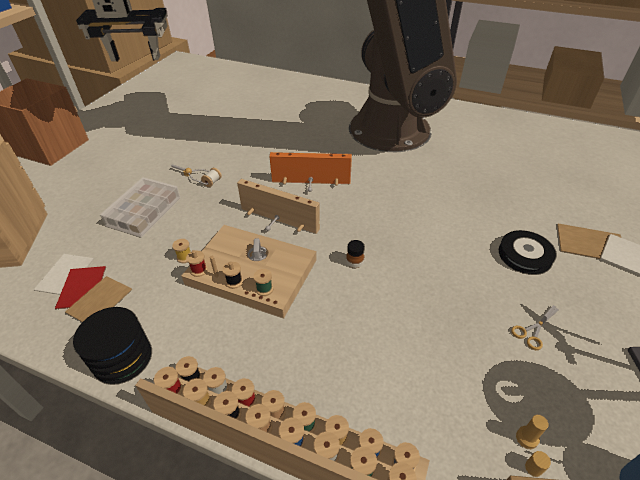

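The top view shows the base board at px (326–423, 158–228) with its wing at about (373, 205). The birch panel is at (338–432, 260–272), stud towards the board. The orange look-alike is below it and the jar is at (293, 238). I'll write the helpers and measure.

```bash
cat > h.py <<'E'
import numpy as np, cv2
from scipy.spatial.transform import Rotation as Ro
from plant import ctrl
def cam(name):
    o=ctrl.get_obs(); s=ctrl.snapshot(name)
    f=240/np.tan(np.radians(s["vertical_fov"]/2))
    if name=="wrist":
        Rt=Ro.from_euler('xyz',o["orientation"],degrees=True).as_matrix(); T=s["T_tool_cam"]
        Rw=Rt@T[:3,:3]; c=Rt@T[:3,3]+o["tool_pos"]
    else: Rw=s["R"].T; c=-Rw@s["t"]
    return s["image"],(f,s["cx"],s["cy"],Rw,c)
def ray(k,uv,z):
    f,cx,cy,Rw,c=k; uv=np.atleast_2d(uv).astype(float)
    d=np.c_[(uv[:,0]-cx)/f,(uv[:,1]-cy)/f,np.ones(len(uv))]@Rw.T
    return (c+d*((z-c[2])/d[:,2])[:,None])[:,:2]
def proj(k,X):
    f,cx,cy,Rw,c=k; p=(np.atleast_2d(X)-c)@Rw
    return np.c_[p[:,0]/p[:,2]*f+cx,p[:,1]/p[:,2]*f+cy]
def st():
    o=ctrl.get_obs(); print({k:np.round(o[k],4).tolist() for k in('clock','tool_pos','orientation','opening','force','moment','gripper_force')})
E
python3 - <<'E'
from h import *
im,k=cam("top")
hsv=cv2.cvtColor(im,cv2.COLOR_RGB2HSV)
print(hsv[190,340],hsv[267,380],hsv[300,300],hsv[335,380])
m=cv2.inRange(hsv,(8,85,120),(22,190,255)); m[:, :310]=0;m[:,450:]=0;m[:140]=0;m[300:]=0
cs,_=cv2.findContours(m,cv2.RETR_EXTERNAL,cv2.CHAIN_APPROX_NONE)
for c in cs:
    if cv2.contourArea(c)>200:
        b=cv2.boxPoints(cv2.minAreaRect(c)); print(cv2.contourArea(c),b.tolist())
        z=.028 if b[:,1].mean()<240 else .08
        print(np.round(ray(k,b,z),4).tolist())
crop=im[145:285,305:455]; cv2.imwrite("pics/crop0.png",cv2.resize(crop,None,fx=4,fy=4,interpolation=cv2.INTER_CUBIC)[:,:,::-1])
E
```

```text
[ 17 144 159] [ 17 142 160] [ 20  75 147] [ 12 230 103]
793.0 [[337.57244873046875, 267.26898193359375], [338.65863037109375, 248.803466796875], [432.0413818359375, 254.29656982421875], [430.9552001953125, 272.7620849609375]]
[[0.4783, -0.0225], [0.5183, -0.0249], [0.5065, -0.2272], [0.4666, -0.2243]]
202.5 [[425.572998046875, 183.516845703125], [443.01123046875, 172.61798095703125], [451.2135009765625, 185.7415771484375], [433.7752685546875, 196.64044189453125]]
[[0.6708, -0.2271], [0.6961, -0.2676], [0.6655, -0.2859], [0.6403, -0.2455]]
5972.5 [[325.0, 156.0], [421.0, 156.0], [421.0, 228.0], [325.0, 228.0]]
[[0.7355, 0.0045], [0.735, -0.2175], [0.568, -0.2153], [0.5681, 0.0045]]
```

View pics/crop0.png

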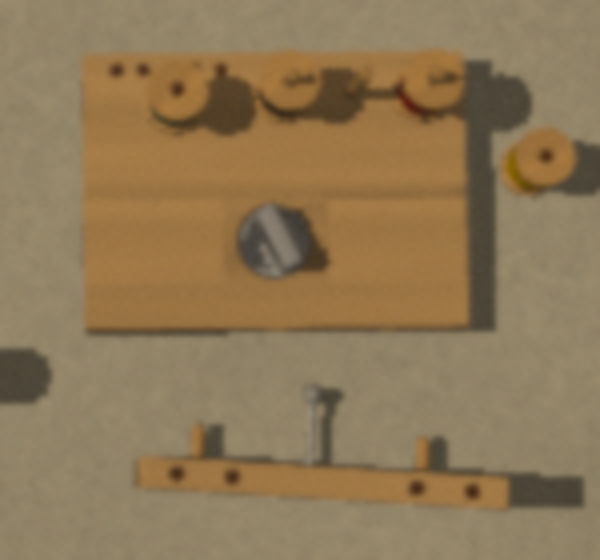

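The crop shows the wing pointing about 60° clockwise of open. The joint edge runs along crop row 329, and the panel is yawed about −3°. Next I'll move above the cam for a close look.

```bash
cat >> h.py <<'E'
def row(p,rpy,cmd=None):
    """tool-frame shift (m) and rotvec (deg) from the current (or given) pose to p, rpy"""
    o=ctrl.get_obs(); P,E=cmd or (o["tool_pos"],o["orientation"])
    A=Ro.from_euler('xyz',E,degrees=True); B=Ro.from_euler('xyz',rpy,degrees=True)
    print("row",np.round(A.inv().apply(np.array(p)-P),4).tolist(),np.round((A.inv()*B).as_rotvec(degrees=True),2).tolist())
E
python3 - <<'E'
from h import *
row([.60,-.106,.20],[180,0,-150.5])
E
```

```text
row [-0.4946, 0.3189, 0.0262] [0.06, -0.01, -3.79]
```

jog_arm(plan=[[[1,-0.04,0.026,0.0,0,0,0],[1,-0.09,0.058,0.0,0,0,0],[1,-0.14,0.09,0.0,0,0,0],[1,-0.19,0.122,0.0,0,0,0],[1,-0.24,0.154,0.0,0,0,0],[1,-0.29,0.187,0.01,0,0,-1],[1,-0.34,0.219,0.01,0,0,-2],[1,-0.39,0.251,0.02,0,0,-3],[1,-0.44,0.284,0.02,0,0,-3.8],[1,-0.475,0.306,0.025,0,0,-3.8],[1,-0.495,0.319,0.026,0,0,-3.8],[1,-0.495,0.319,0.026,0,0,-3.8],[1,-0.495,0.319,0.026,0,0,-3.8]]])

```text
clock: 1.82
tool_pos: [0.6, -0.1066, 0.2006]
orientation: [180.0, -0.0, -150.5]
force: [-0.6, 0.2, -0.5]
opening: 0.0877
gripper_force: 0.0
```

```bash
python3 - <<'E'
from h import *
st()
im,k=cam("wrist"); cv2.imwrite("pics/w1.png",im[:,:,::-1])
import pickle; pickle.dump((im,k),open("w1.pkl","wb"))
E
```

```text
{'clock': 1.825, 'tool_pos': [0.6, -0.1066, 0.2006], 'orientation': [179.9947, -0.0205, -150.5076], 'opening': 0.0877, 'force': [-0.622, 0.2454, -0.4851], 'moment': [-0.0178, 0.0785, -0.002], 'gripper_force': 0.0}
```

View pics/w1.png

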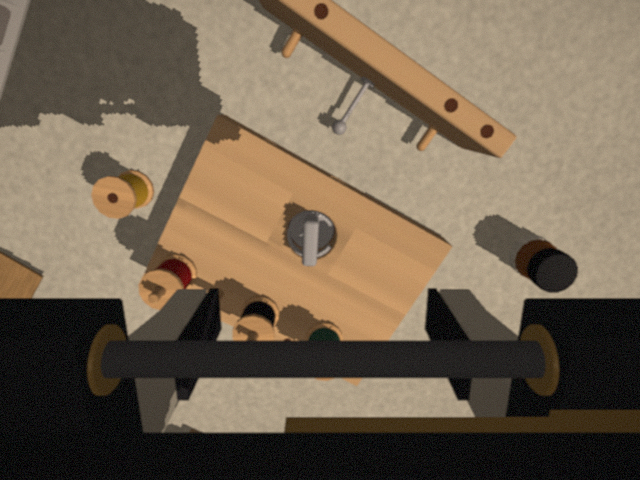

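The wrist view shows the wing top spanning about (304–317, 221–265). The joint-edge corners are at (218, 112) and (451, 244), the stud head is at (340, 128), and the near end of the panel top is at about (516, 134).

```bash
python3 - <<'E'
from h import *
import pickle; im,k=pickle.load(open("w1.pkl","rb"))
hsv=cv2.cvtColor(im,cv2.COLOR_RGB2HSV)
# wing top: bright grey
roi=np.zeros(im.shape[:2],np.uint8); roi[205:275,280:345]=255
m=cv2.inRange(hsv,(0,0,125),(180,60,255))&roi
cs,_=cv2.findContours(m,cv2.RETR_EXTERNAL,cv2.CHAIN_APPROX_NONE); c=max(cs,key=cv2.contourArea)
b=cv2.boxPoints(cv2.minAreaRect(c)); w=ray(k,b,.054); print("wing",b.round(1).tolist(),w.round(4).tolist(),"c",w.mean(0))
e=[w[1]-w[0],w[2]-w[1]]; e=max(e,key=np.linalg.norm); print("len",np.linalg.norm(e),"ang",np.degrees(np.arctan2(e[1],e[0]))%180)
# board: contour extreme lines
m=cv2.inRange(hsv,(8,85,110),(22,200,255))
cs,_=cv2.findContours(m,cv2.RETR_EXTERNAL,cv2.CHAIN_APPROX_NONE)
for c in cs:
    if cv2.contourArea(c)>1500:
        a=cv2.approxPolyDP(c,4,True)[:,0]; print(cv2.contourArea(c),a.tolist()); print(ray(k,a,.028).round(4).tolist()); print("z80",ray(k,a,.08).round(4).tolist())
m=cv2.inRange(hsv,(0,0,0),(180,70,255))
print("head", ray(k,[[340,128]],.014), "edge",ray(k,[[218,112],[451,244]],.028))
E
```

```text
wing [[303.70001220703125, 264.8999938964844], [305.20001220703125, 222.60000610351562], [329.8999938964844, 223.39999389648438], [328.3999938964844, 265.79998779296875]] [[0.6384, -0.1019], [0.6071, -0.1177], [0.5983, -0.1007], [0.6293, -0.0843]] c [ 0.6182604  -0.10112748]
len 0.035007967757975336 ang 26.830677043809033
1955.5 [[144, 174], [129, 170], [142, 180], [132, 186], [113, 176], [98, 179], [92, 187], [93, 204], [114, 218], [146, 205], [153, 187]]
[[0.6422, -0.2486], [0.6452, -0.2604], [0.6476, -0.2482], [0.6562, -0.2534], [0.6561, -0.2699], [0.6644, -0.2796], [0.6731, -0.2816], [0.6862, -0.276], [0.6889, -0.2565], [0.6654, -0.2374], [0.6485, -0.2382]]
z80 [[0.6246, -0.2325], [0.6271, -0.2425], [0.6291, -0.2322], [0.6364, -0.2366], [0.6363, -0.2505], [0.6434, -0.2587], [0.6506, -0.2604], [0.6617, -0.2556], [0.664, -0.2392], [0.6441, -0.2231], [0.6299, -0.2237]]
35738.0 [[205, 140], [157, 243], [184, 254], [173, 256], [187, 264], [192, 278], [213, 285], [232, 278], [268, 297], [262, 300], [274, 310], [273, 326], [260, 317], [241, 319], [220, 311], [221, 321], [233, 327], [232
[... 1089 characters left out ...]
 [0.6913, -0.1261], [0.6931, -0.1429], [0.7004, -0.1387], [0.7005, -0.1284], [0.7103, -0.1246], [0.7038, -0.1148], [0.7021, -0.1243], [0.6959, -0.1256], [0.6953, -0.1122], [0.7015, -0.1073], [0.6862, -0.0803], [0.6827, -0.1005], [0.6718, -0.1036], [0.6611, -0.0982], [0.6594, -0.0644], [0.6646, -0.0702], [0.6698, -0.0512], [0.6515, -0.0188], [0.5641, -0.0201], [0.5643, -0.1876], [0.5739, -0.1888]]
7308.0 [[279, 0], [501, 157], [515, 139], [333, 1]]
[[0.4775, -0.2115], [0.4889, -0.0048], [0.4722, -0.0037], [0.4589, -0.1772]]
z80 [[0.4857, -0.2012], [0.4953, -0.0269], [0.4811, -0.0259], [0.47, -0.1723]]
head [[ 0.53308746 -0.12764467]] edge [[ 0.56915144 -0.21684929]
 [ 0.56903317  0.00215393]]
```

```bash
python3 - <<'E'
from h import *
import pickle; im,k=pickle.load(open("w1.pkl","rb"))
g=cv2.cvtColor(im,cv2.COLOR_RGB2GRAY)
for r in range(218,270,5): print(r,g[r,296:326:2].tolist())
a=ray(k,[[309.5,221],[310,265],[310,243]],.054); print(a, np.degrees(np.arctan2(*(a[1]-a[0])[::-1])))
print(proj(k,[[.6195,-.107,.054]]))
row([.619,-.107,.032],[180,0,-150.5])
E
```

```text
218 [75, 78, 72, 69, 71, 55, 67, 62, 63, 62, 73, 119, 152, 156, 162]
223 [72, 77, 74, 74, 86, 114, 127, 130, 130, 132, 135, 111, 75, 72, 75]
228 [78, 77, 79, 68, 95, 132, 150, 146, 151, 158, 156, 111, 80, 74, 73]
233 [75, 76, 80, 88, 104, 134, 147, 152, 156, 157, 157, 107, 71, 72, 80]
238 [72, 76, 70, 68, 111, 141, 149, 154, 152, 157, 157, 98, 75, 75, 75]
243 [61, 74, 82, 69, 111, 136, 152, 152, 154, 158, 150, 95, 78, 76, 76]
248 [70, 66, 64, 66, 111, 145, 154, 151, 152, 157, 146, 72, 60, 52, 68]
253 [112, 112, 103, 73, 114, 145, 154, 156, 158, 158, 138, 114, 149, 151, 128]
258 [150, 154, 144, 96, 119, 145, 152, 153, 152, 165, 131, 95, 111, 131, 143]
263 [144, 147, 146, 111, 126, 146, 155, 154, 156, 160, 146, 157, 151, 148, 150]
268 [150, 152, 149, 144, 147, 147, 146, 147, 149, 150, 152, 152, 150, 155, 152]
[[ 0.60434973 -0.11535618]
 [ 0.6359378  -0.09744864]
 [ 0.61978549 -0.10637964]] 29.549261681128332
[[309.48476433 242.32852366]]
row [-0.0165, -0.0095, 0.1687] [0.0, -0.0, -0.04]
```

jog_arm(plan=[[[0.45,-0.017,-0.0096,0.05,0,0,0],[0.45,-0.017,-0.0096,0.1,0,0,0],[0.45,-0.017,-0.0096,0.13,0,0,0],[0.45,-0.017,-0.0096,0.155,0,0,0],[0.45,-0.017,-0.0096,0.169,0,0,0],[0.45,-0.017,-0.0096,0.169,0,0,0],[0,-0.017,-0.0096,0.169,0,0,0],[0,-0.017,-0.0096,0.169,0,0,0],[0,-0.017,-0.0096,0.169,0,0,0],[0,-0.017,-0.0096,0.169,0,0,0],[0,-0.017,-0.0096,0.169,0,0,0]]])

```text
clock: 3.25
tool_pos: [0.621, -0.1065, 0.0324]
orientation: [-179.9, 0.1, -150.5]
force: [2.5, -4.4, 1.8]
opening: 0.0119
gripper_force: 29.9
```

```bash
python3 -c "
from h import *
st()"
```

```text
{'clock': 3.25, 'tool_pos': [0.621, -0.1065, 0.0324], 'orientation': [-179.9134, 0.0788, -150.4596], 'opening': 0.0119, 'force': [2.4524, -4.3773, 1.8157], 'moment': [-1.731, -0.7455, 0.0258], 'gripper_force': 29.8784}
```

jog_arm(plan=[[[0,0,0,0,0,0,-8],[0,0,0,0,0,0,-16],[0,0,0,0,0,0,-24],[0,0,0,0,0,0,-32],[0,0,0,0,0,0,-40],[0,0,0,0,0,0,-48],[0,0,0,0,0,0,-54]]])

```text
clock: 4.12
tool_pos: [0.6213, -0.1067, 0.0324]
orientation: [-179.8, -0.0, -96.2]
force: [4.0, -6.5, 1.4]
opening: 0.0118
gripper_force: 29.9
```

```bash
python3 -c "
from h import *
st()"
```

```text
{'clock': 4.125, 'tool_pos': [0.6213, -0.1067, 0.0324], 'orientation': [-179.8499, -0.0319, -96.2453], 'opening': 0.0118, 'force': [3.9797, -6.4543, 1.3511], 'moment': [-2.3027, -1.1603, -0.1106], 'gripper_force': 29.8557}
```

jog_arm(plan=[[[0,0.001,-0.0015,0,0,0,-2],[0,0.001,-0.0015,0,0,0,-4],[0,0.001,-0.0015,0,0,0,-6]]])

```text
clock: 4.5
tool_pos: [0.6214, -0.1068, 0.0323]
orientation: [-180.0, 0.0, -90.5]
force: [-0.3, -0.0, 5.2]
opening: 0.0116
gripper_force: 29.9
```

```bash
python3 -c "
from h import *
st()"
```

```text
{'clock': 4.5, 'tool_pos': [0.6214, -0.1068, 0.0323], 'orientation': [-179.9759, 0.0114, -90.4545], 'opening': 0.0116, 'force': [-0.3119, -0.0408, 5.1665], 'moment': [-0.021, 0.5917, -0.0576], 'gripper_force': 29.8591}
```

jog_arm(plan=[[[0,0,0,0,0,0,-1.5],[0,0,0,0,0,0,-3]]])

```text
clock: 4.75
tool_pos: [0.6214, -0.1069, 0.0323]
orientation: [-180.0, 0.0, -87.5]
force: [-0.6, 0.8, 6.2]
opening: 0.0122
gripper_force: 30.2
```

```bash
python3 -c "
from h import *
st()"
```

```text
{'clock': 4.75, 'tool_pos': [0.6214, -0.1069, 0.0323], 'orientation': [-179.9696, 0.0153, -87.5031], 'opening': 0.0122, 'force': [-0.5774, 0.7697, 6.2299], 'moment': [-0.1098, 0.5222, -0.5175], 'gripper_force': 30.1544}
```

jog_arm(plan=[[[0,0,0,0,0,0,0],[0,0,0,0,0,0,-0.5],[0.35,0,0,0,0,0,-0.5],[0.35,0,0,0,0,0,-0.5],[0.35,0,0,-0.03,0,0,-0.5],[0.35,0,0,-0.08,0,0,0],[0.6,0,0.02,-0.13,0,0,3],[1,0.008,0.07,-0.18,0,0,5.8],[1,0.012,0.12,-0.19,0,0,5.8],[1,0.012,0.14,-0.19,0,0,5.8],[1,0.012,0.14,-0.19,0,0,5.8]]])

```text
clock: 6.12
tool_pos: [0.481, -0.1252, 0.2219]
orientation: [-180.0, 0.0, -93.3]
force: [-0.2, -0.2, 0.3]
opening: 0.075
gripper_force: 0.0
```

```bash
python3 - <<'E'
from h import *
st()
im,k=cam("wrist"); cv2.imwrite("pics/w2.png",im[:,:,::-1])
import pickle; pickle.dump((im,k),open("w2.pkl","wb"))
for X in ([.482,-.1245,.08],[.6214,-.1068,.054],[.5714,-.2168,.028]): print(proj(k,[X]))
E
```

```text
{'clock': 6.125, 'tool_pos': [0.481, -0.1252, 0.2219], 'orientation': [-179.9513, 0.0301, -93.2963], 'opening': 0.075, 'force': [-0.2215, -0.2226, 0.3219], 'moment': [-0.0014, 0.0206, 0.02], 'gripper_force': 0.0}
[[320.41226093 222.99183997]]
[[156.56115082 244.57465236]]
[[205.42832348 104.27624354]]
```

View pics/w2.png

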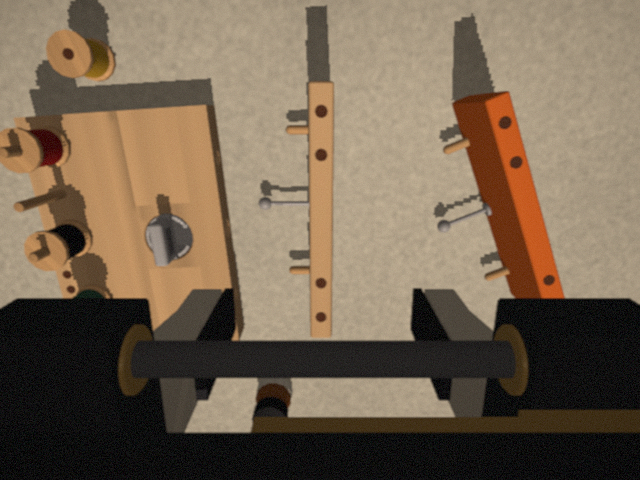

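The wing now lies parallel to the joint edge. The panel top spans cols 309–333, rows 82–335, aligned with the tool, and the board corner is at (207, 105).

```bash
python3 - <<'E'
from h import *
import pickle; im,k=pickle.load(open("w2.pkl","rb"))
hsv=cv2.cvtColor(im,cv2.COLOR_RGB2HSV)
m=cv2.inRange(hsv,(8,85,110),(22,200,255)); n=m.copy(); n[:,:280]=0;n[:,360:]=0;n[338:]=0;n[:60]=0
rows=[r for r in range(60,338) if (n[r,300:345]>0).sum()>15]; print(rows[0],rows[-1])
L=[];Rr=[]
for r in range(90,330,10):
    c=np.where(n[r,300:345]>0)[0]+300; Rr.append((c.max()+.5,r))
    # left edge from right edge is unsafe at dowels; keep raw
    L.append((c.min()-.5,r))
for P in (L,Rr):
    W=ray(k,P,.08); f=np.polyfit(W[:,1],W[:,0],1); 
    i=np.abs(np.polyval(f,W[:,1])-W[:,0])<.0015; f=np.polyfit(W[i,1],W[i,0],1)
    print("x at y=-.1245",np.polyval(f,-.1245),"yaw",-np.degrees(np.arctan(f[0])))
print("ends",ray(k,[[321,rows[0]-.5],[321,rows[-1]+.5]],.08))
e=[]
for r in range(112,280,8):
    c=np.where(m[r,180:260]>0)[0]+180; e.append((c.max()+.5,r))
W=ray(k,e,.028); f=np.polyfit(W[:,1],W[:,0],1); print("edge x at y=-.107",np.polyval(f,-.107),"yaw",-np.degrees(np.arctan(f[0])), "corner", ray(k,[[207,105]],.028))
# holes/stud head
print("head",ray(k,[[265,203]],.014))
E
```

```text
82 337
x at y=-.1245 0.49091657855963416 yaw -3.4318295309503144
x at y=-.1245 0.4729442000970165 yaw -3.525315764348564
ends [[ 0.47556909 -0.22526015]
 [ 0.48740413 -0.0259103 ]]
edge x at y=-.107 0.5697700428599605 yaw 0.603077316412487 corner [[ 0.57019087 -0.2161635 ]]
head [[ 0.53296088 -0.12875282]]
```

jog_arm(plan=[[[1,0,-0.001,0.04,0,0,0.2],[1,0,-0.001,0.09,0,0,0.2],[1,0,-0.001,0.13,0,0,0.2],[1,0,-0.001,0.16,0,0,0.2],[1,0,-0.001,0.178,0,0,0.2],[1,0,-0.001,0.178,0,0,0.2],[0,0,-0.001,0.178,0,0,0.2],[0,0,-0.001,0.178,0,0,0.2],[0,0,-0.001,0.178,0,0,0.2],[0,0,-0.001,0.178,0,0,0.2],[0,0,-0.001,0.178,0,0,0.2]]])

```text
clock: 7.55
tool_pos: [0.4831, -0.1253, 0.0438]
orientation: [-180.0, 0.0, -93.5]
force: [-0.6, -0.4, 0.3]
opening: 0.0433
gripper_force: 0.0
```

```bash
python3 - <<'E'
from h import *
st()
row([.4985,-.1065,.0437],[180,0,-89.7])
E
```

```text
{'clock': 7.55, 'tool_pos': [0.4831, -0.1253, 0.0438], 'orientation': [-179.9713, 0.0061, -93.4867], 'opening': 0.0433, 'force': [-0.6284, -0.3884, 0.3368], 'moment': [0.0178, 0.0673, 0.0255], 'gripper_force': 0.0}
row [-0.0197, -0.0143, 0.0001] [-0.03, 0.01, -3.79]
```

Still closing, so I'll give it more time.

jog_arm(plan=[[[0,0,0,0,0,0,0],[0,0,0,0,0,0,0],[0,0,0,0,0,0,0],[0,0,0,0,0,0,0],[0,-0.003,-0.002,0,0,0,0],[0,-0.006,-0.004,0,0,0,-1],[0,-0.009,-0.006,0,0,0,-2],[0,-0.012,-0.008,0,0,0,-3],[0,-0.015,-0.01,0,0,0,-3.8],[0,-0.018,-0.0125,0,0,0,-3.8],[0,-0.0197,-0.0143,0,0,0,-3.8],[0,-0.0197,-0.0143,0,0,0,-3.8],[0,-0.0197,-0.0143,0,0,0,-3.8]]])

```text
clock: 9.18
tool_pos: [0.4984, -0.1063, 0.0435]
orientation: [-180.0, 0.0, -89.7]
force: [-3.0, 0.2, 2.8]
opening: 0.0181
gripper_force: 30.0
```

```bash
python3 - <<'E'
from h import *
st()
im,k=cam("wrist")
import pickle; pickle.dump((im,k),open("w3.pkl","wb"))
im2,k2=cam("top"); pickle.dump((im2,k2),open("t3.pkl","wb"))
im3,k3=cam("scene"); pickle.dump((im3,k3),open("s3.pkl","wb"))
a=cv2.resize(im,(400,300)); b=cv2.resize(im2[130:280,290:490],(400,300),interpolation=cv2.INTER_CUBIC); c=cv2.resize(im3[130:330,160:426],(400,300),interpolation=cv2.INTER_CUBIC)
cv2.imwrite("pics/m3.png",np.vstack([np.hstack([a,b]),np.hstack([c,c*0])])[:,:,::-1])
E
```

```text
{'clock': 9.175, 'tool_pos': [0.4984, -0.1063, 0.0435], 'orientation': [-179.9965, 0.0151, -89.6887], 'opening': 0.0181, 'force': [-2.9878, 0.2305, 2.7567], 'moment': [-0.0274, 1.1489, 0.0493], 'gripper_force': 29.9993}
```

View pics/m3.png

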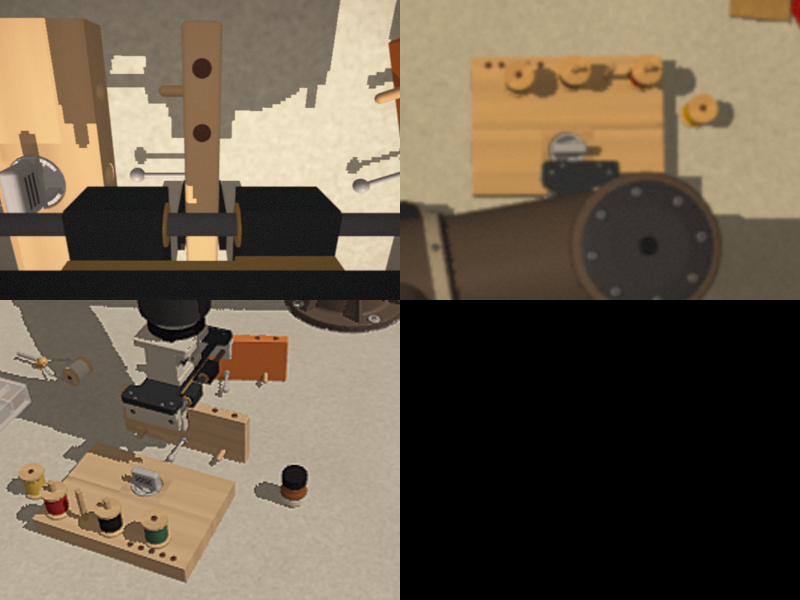

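The wrist part shows the stud head at about (137, 175) half-scale, with the stud bore beside it at (109, 172), and a dowel at (160, 91) with its hole at (98, 90). I'll zoom in to check the alignment.

```bash
python3 - <<'E'
from h import *
import pickle; im,k=pickle.load(open("w3.pkl","rb"))
c=im[120:300,130:330]; c=cv2.resize(c,None,fx=3.3,fy=3.3,interpolation=cv2.INTER_CUBIC); c=cv2.convertScaleAbs(c,alpha=1.3,beta=10)
cv2.imwrite("pics/z3.png",c[:,:,::-1])
E
```

```text
(no output)
```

View pics/z3.png

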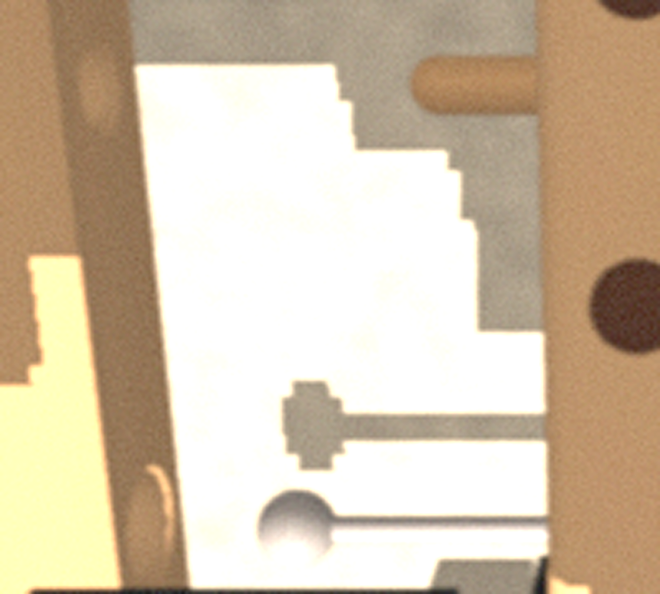

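```bash
python3 - <<'E'
from h import *
import pickle; im,k=pickle.load(open("w3.pkl","rb"))
q=lambda x,y: [130+x/3.3,120+y/3.3]
for n,p,z in [("dowel tip",(413,85),.014),("dowel root",(540,85),.014),("dowelhole",(101,88),.014),("head",(297,525),.014),("headtip",(258,525),.014),("studroot",(547,523),.014),("bore",(148,517),.014),("edge bot a",(130,0),0),("edge bot b",(188,590),0),("edge top a",(50,0),.028),("edge top b",(122,590),.028)]:
    print(n,ray(k,[q(*p)],z).round(4))
E
```

```text
dowel tip [[ 0.5285 -0.1716]]
dowel root [[ 0.5111 -0.1717]]
dowelhole [[ 0.5713 -0.171 ]]
head [[ 0.5489 -0.1063]]
headtip [[ 0.5548 -0.1063]]
studroot [[ 0.5111 -0.1068]]
bore [[ 0.5713 -0.1075]]
edge bot a [[ 0.5712 -0.1823]]
edge bot b [[ 0.5715 -0.0888]]
edge top a [[ 0.5711 -0.1828]]
edge top b [[ 0.5707 -0.1021]]
```

jog_arm(plan=[[[0,0,-0.005,0,0,0,0],[0,0,-0.01,0,0,0,0],[0,0,-0.014,0,0,0,0],[0,0,-0.018,0,0,0,0],[0,0,-0.022,0,0,0,0],[0,0,-0.026,0,0,0,0],[0,0,-0.03,0,0,0,0],[0,0,-0.034,0,0,0,0],[0,0,-0.038,0,0,0,0]]])

```text
clock: 10.45
tool_pos: [0.5334, -0.1069, 0.0436]
orientation: [179.7, -0.0, -89.7]
force: [-14.2, 0.8, 16.5]
opening: 0.0182
gripper_force: 30.0
```

jog_arm(plan=[[[0,0,0,0,0,0,0],[0,0,0,0,0,0,0]]])

```text
clock: 10.7
tool_pos: [0.5345, -0.1068, 0.0436]
orientation: [179.8, -0.0, -89.7]
force: [-7.1, -1.5, 9.3]
opening: 0.0178
gripper_force: 30.0
```

```bash
python3 - <<'E'
from h import *
st()
im,k=cam("wrist"); import pickle; pickle.dump((im,k),open("w4.pkl","wb"))
c=cv2.resize(im[100:300,80:380],(600,400),interpolation=cv2.INTER_CUBIC); cv2.imwrite("pics/z4.png",c[:,:,::-1])
E
```

```text
{'clock': 10.7, 'tool_pos': [0.5345, -0.1068, 0.0436], 'orientation': [179.8069, -0.027, -89.7141], 'opening': 0.0178, 'force': [-7.1302, -1.4778, 9.2836], 'moment': [-0.2567, 3.4028, -0.0057], 'gripper_force': 30.0073}
```

View pics/z4.png

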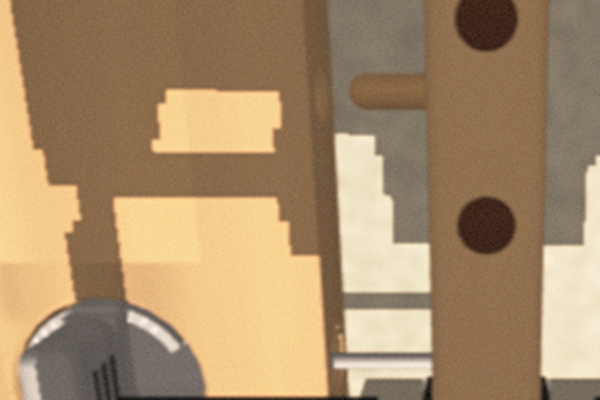

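The stud is inside the bore and the dowels are just short of their holes. The panel is being pressed down a little, so I'll raise the tool by a fraction of a millimetre and go on slowly.

jog_arm(plan=[[[0,0,0,-0.0007,0,0,0],[0,0,0,-0.0007,0,0,0],[0,0,-0.003,-0.0007,0,0,0],[0,0,-0.006,-0.0007,0,0,0],[0,0,-0.006,-0.0007,0,0,0]]])

```text
clock: 11.38
tool_pos: [0.5428, -0.1062, 0.0441]
orientation: [-180.0, -0.0, -89.7]
force: [0.3, 0.5, -3.1]
opening: 0.0179
gripper_force: 30.0
```

jog_arm(plan=[[[0,0,-0.0025,0,0,0,0],[0,0,-0.005,0,0,0,0],[0,0,-0.0075,0,0,0,0],[0,0,-0.01,0,0,0,0],[0,0,-0.012,0,0,0,0],[0,0,-0.012,0,0,0,0]]])

```text
clock: 12.12
tool_pos: [0.5546, -0.1062, 0.0442]
orientation: [180.0, -0.0, -89.7]
force: [-0.6, 0.1, -2.8]
opening: 0.0181
gripper_force: 30.0
```

jog_arm(plan=[[[0,0,-0.002,0,0,0,0],[0,0,-0.004,0,0,0,0],[0,0,-0.005,0,0,0,0],[0,0,-0.006,0,0,0,0],[0,0,-0.006,0,0,0,0]]])

```text
clock: 12.75
tool_pos: [0.5605, -0.1062, 0.0442]
orientation: [180.0, -0.0, -89.7]
force: [-0.1, 0.7, -4.2]
opening: 0.0178
gripper_force: 30.0
```

jog_arm(plan=[[[0,0,-0.001,0,0,0,0],[0,0,-0.0015,0,0,0,0],[0,0,-0.002,0,0,0,0],[0,0,-0.002,0,0,0,0]]])

```text
clock: 13.25
tool_pos: [0.5624, -0.1062, 0.0443]
orientation: [180.0, -0.0, -89.7]
force: [-0.3, 0.0, -4.0]
opening: 0.0181
gripper_force: 30.0
```

jog_arm(plan=[[[0,0,-0.0007,0.0003,0,0,0],[0,0,-0.0014,0.0005,0,0,0],[0,0,-0.0014,0.0005,0,0,0]]])

```text
clock: 13.62
tool_pos: [0.5626, -0.1062, 0.0436]
orientation: [179.9, -0.0, -89.7]
force: [-4.8, -0.5, 1.6]
opening: 0.0181
gripper_force: 30.0
```

jog_arm(plan=[[[0,0,0.001,0,0,0,0],[0.3,0,0.001,0,0,0,0],[0.3,0,0.001,0,0,0,0],[0.3,0,0.001,0,0,0,0],[0.3,0,0.001,-0.01,0,0,0],[0.3,0,0.001,-0.03,0,0,0],[0.3,0,0.001,-0.06,0,0,0],[0.3,0,0.001,-0.075,0,0,0],[0.3,0,0.001,-0.075,0,0,0]]])

```text
clock: 14.75
tool_pos: [0.5636, -0.106, 0.1201]
orientation: [-179.8, 0.0, -89.7]
force: [0.2, 0.7, -1.2]
opening: 0.0266
gripper_force: 0.0
```

```bash
python3 - <<'E'
from h import *
st()
row([.6214,-.1069,.033],[180,0,-88.3])
im,k=cam("wrist"); cv2.imwrite("pics/w5.png",im[:,:,::-1])
E
```

```text
{'clock': 14.75, 'tool_pos': [0.5636, -0.106, 0.1201], 'orientation': [-179.8392, 0.0221, -89.685], 'opening': 0.0266, 'force': [0.1588, 0.6618, -1.2436], 'moment': [0.0473, 0.0943, -0.0389], 'gripper_force': 0.0}
row [0.0012, -0.0575, 0.0872] [-0.16, 0.02, -1.38]
```

View pics/w5.png

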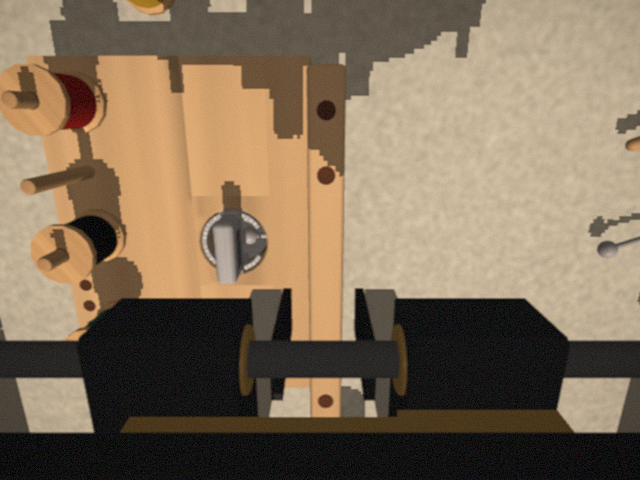

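The panel stands flush at the edge, and the wing at (226, 250) is parallel to it. Next is gripping the wing.

jog_arm(plan=[[[0.35,0,-0.02,0,0,0,0],[0.35,0.001,-0.045,0,0,0,-1],[0.35,0.001,-0.0575,0,0,0,-1.3],[0.35,0.001,-0.0577,0.03,0,0,-1.3],[0.35,0.001,-0.0577,0.06,0,0,-1.3],[0.35,0.001,-0.0577,0.08,0,0,-1.3],[0.35,0.001,-0.0577,0.087,0,0,-1.3],[0.35,0.001,-0.0577,0.087,0,0,-1.3],[0,0.001,-0.0577,0.087,0,0,-1.3],[0,0.001,-0.0577,0.087,0,0,-1.3],[0,0.001,-0.0577,0.087,0,0,-1.3],[0,0.001,-0.0577,0.087,0,0,-1.3]]])

```text
clock: 16.3
tool_pos: [0.6214, -0.1068, 0.0326]
orientation: [-179.9, 0.0, -88.4]
force: [0.9, 0.6, 3.2]
opening: 0.0117
gripper_force: 30.0
```

```bash
python3 -c "
from h import *
st()"
```

```text
{'clock': 16.3, 'tool_pos': [0.6214, -0.1068, 0.0326], 'orientation': [-179.8911, 0.004, -88.3954], 'opening': 0.0117, 'force': [0.888, 0.6356, 3.1799], 'moment': [0.1231, -0.237, -0.3801], 'gripper_force': 29.9893}
```

jog_arm(plan=[[[0,0,0,0,0,0,6],[0,0,0,0,0,0,13],[0,0,0,0,0,0,20],[0,0,0,0,0,0,27],[0,0,0,0,0,0,34],[0,0,0,0,0,0,41],[0,0,0,0,0,0,46],[0,0,0,0,0,0,49]]])

```text
clock: 17.3
tool_pos: [0.6211, -0.1067, 0.0326]
orientation: [-180.0, 0.1, -137.5]
force: [0.6, 0.5, 4.8]
opening: 0.0117
gripper_force: 29.9
```

```bash
python3 -c "
from h import *
st()"
```

```text
{'clock': 17.3, 'tool_pos': [0.6211, -0.1067, 0.0326], 'orientation': [-179.9512, 0.0526, -137.4698], 'opening': 0.0117, 'force': [0.6226, 0.4959, 4.7705], 'moment': [0.5574, 0.1035, 0.062], 'gripper_force': 29.946}
```

jog_arm(plan=[[[0,0,0,0,0,0,4],[0,0,0,0,0,0,8],[0,0,0,0,0,0,12]]])

```text
clock: 17.68
tool_pos: [0.6211, -0.1066, 0.0326]
orientation: [-180.0, 0.1, -149.5]
force: [1.0, 1.6, 5.5]
opening: 0.0117
gripper_force: 29.9
```

```bash
python3 -c "
from h import *
st()"
```

```text
{'clock': 17.675, 'tool_pos': [0.6211, -0.1066, 0.0326], 'orientation': [-179.9694, 0.0606, -149.4716], 'opening': 0.0117, 'force': [0.9708, 1.6338, 5.5308], 'moment': [0.701, 0.18, 0.0761], 'gripper_force': 29.9464}
```

jog_arm(plan=[[[0,0,0,0,0,0,4],[0,0,0,0,0,0,8],[0,0,0,0,0,0,12]]])

```text
clock: 18.05
tool_pos: [0.621, -0.1065, 0.0326]
orientation: [-180.0, 0.1, -161.5]
force: [-0.8, 1.4, 5.5]
opening: 0.0115
gripper_force: 29.9
```

```bash
python3 -c "
from h import *
st()"
```

```text
{'clock': 18.05, 'tool_pos': [0.621, -0.1065, 0.0326], 'orientation': [-179.9855, 0.0666, -161.4733], 'opening': 0.0115, 'force': [-0.7625, 1.3958, 5.5098], 'moment': [0.8693, 0.1503, 0.0706], 'gripper_force': 29.9463}
```

jog_arm(plan=[[[0,0,0,0,0,0,4],[0,0,0,0,0,0,8],[0,0,0,0,0,0,12]]])

```text
clock: 18.42
tool_pos: [0.621, -0.1065, 0.0326]
orientation: [180.0, 0.1, -173.5]
force: [-0.9, 2.3, 5.3]
opening: 0.0118
gripper_force: 30.0
```

```bash
python3 -c "
from h import *
st()"
```

```text
{'clock': 18.425, 'tool_pos': [0.621, -0.1065, 0.0326], 'orientation': [179.9985, 0.0644, -173.4691], 'opening': 0.0118, 'force': [-0.8675, 2.2819, 5.2666], 'moment': [0.9245, 0.1925, 0.1432], 'gripper_force': 29.9562}
```

jog_arm(plan=[[[0,0,0,0,0,0,1.5]]])

```text
clock: 18.55
tool_pos: [0.6211, -0.1064, 0.0326]
orientation: [180.0, 0.1, -174.9]
force: [-0.4, 2.2, 6.1]
opening: 0.0119
gripper_force: 30.0
```

```bash
python3 -c "
from h import *
st()"
```

```text
{'clock': 18.55, 'tool_pos': [0.6211, -0.1064, 0.0326], 'orientation': [179.9955, 0.0712, -174.9221], 'opening': 0.0119, 'force': [-0.4471, 2.2204, 6.1263], 'moment': [0.9679, 0.2012, 0.0964], 'gripper_force': 29.9571}
```

jog_arm(plan=[[[0,0,0,0,0,0,2],[0,0,0,0,0,0,4]]])

```text
clock: 18.8
tool_pos: [0.621, -0.1064, 0.0326]
orientation: [180.0, 0.1, -178.9]
force: [-0.4, 3.3, 6.2]
opening: 0.0118
gripper_force: 30.0
```

```bash
python3 -c "
from h import *
st()"
```

```text
{'clock': 18.8, 'tool_pos': [0.621, -0.1064, 0.0326], 'orientation': [179.9909, 0.0675, -178.9003], 'opening': 0.0118, 'force': [-0.3716, 3.2762, 6.1893], 'moment': [0.9767, 0.2158, 0.1181], 'gripper_force': 29.9584}
```

jog_arm(plan=[[[0,0,0,0,0,0,2],[0,0,0,0,0,0,4]]])

```text
clock: 19.05
tool_pos: [0.621, -0.1064, 0.0326]
orientation: [180.0, 0.1, 177.1]
force: [-1.3, 2.9, 5.7]
opening: 0.0115
gripper_force: 30.0
```

```bash
python3 -c "
from h import *
st()"
```

```text
{'clock': 19.05, 'tool_pos': [0.621, -0.1064, 0.0326], 'orientation': [179.9847, 0.0639, 177.1001], 'opening': 0.0115, 'force': [-1.2923, 2.9223, 5.722], 'moment': [1.0487, 0.2001, 0.1383], 'gripper_force': 29.9592}
```

jog_arm(plan=[[[0,0,0,0,0,0,1.5],[0,0,0,0,0,0,3]]])

```text
clock: 19.3
tool_pos: [0.621, -0.1064, 0.0326]
orientation: [180.0, 0.1, 174.1]
force: [-0.7, 1.7, 5.3]
opening: 0.0116
gripper_force: 30.0
```

```bash
python3 -c "
from h import *
st()"
```

```text
{'clock': 19.3, 'tool_pos': [0.621, -0.1064, 0.0326], 'orientation': [179.9811, 0.064, 174.1181], 'opening': 0.0116, 'force': [-0.656, 1.7273, 5.2843], 'moment': [1.0688, 0.2501, 0.0624], 'gripper_force': 29.9622}
```

```bash
python3 -c "
from h import *
for i in range(6):
    ctrl.snapshot('top'); o=ctrl.get_obs(); print(o['clock'],o['moment'].round(3),o['force'].round(2),o['orientation'][2].round(2))"
```

```text
19.35 [0.95  0.211 0.105] [-1.37  2.88  5.72] 174.04
19.4 [0.995 0.241 0.02 ] [-0.8   2.85  5.34] 174.12
19.45 [ 0.995  0.23  -0.043] [-0.31  1.8   5.8 ] 174.15
19.5 [ 1.059  0.238 -0.025] [-1.06  3.08  5.16] 174.15
19.55 [1.039 0.192 0.031] [-0.11  2.84  6.06] 174.16
19.6 [1.021 0.241 0.045] [-0.11  2.34  5.3 ] 174.16
```

The moment reading is noisy, with σ around 0.04 N m, so I'll take small steps and average, using the joint torque as well.

jog_arm(plan=[[[0,0,0,0,0,0,0.7]]])

```text
clock: 19.73
tool_pos: [0.621, -0.1064, 0.0326]
orientation: [180.0, 0.1, 173.5]
force: [-0.5, 2.7, 5.4]
opening: 0.0115
gripper_force: 30.0
```

```bash
python3 -c "
from h import *
for i in range(4):
    o=ctrl.get_obs(); print(o['clock'],o['moment'][2].round(3),o['tau'].round(3),o['qvel'][5].round(2),o['orientation'][2].round(2),o['joint_pos'][5].round(2)); ctrl.snapshot('top')"
```

```text
19.725 0.067 [-1.8140e+00 -5.5769e+01  2.0447e+01  5.2250e+00  2.1000e-02  1.2000e-01] -5.86 173.45 -104.54
19.775 0.129 [-1.7990e+00 -5.5767e+01  2.0446e+01  5.2330e+00  2.0000e-02 -1.0000e-03] 0.89 173.41 -104.59
19.825 0.085 [-1.7600e+00 -5.5765e+01  2.0442e+01  5.2410e+00  1.9000e-02 -2.0200e-01] 0.46 173.45 -104.55
19.875 0.075 [-1.7460e+00 -5.5761e+01  2.0440e+01  5.2480e+00  1.9000e-02 -1.1500e-01] 0.11 173.46 -104.54
```

jog_arm(plan=[[[0,0,0,0,0,0,1.3]]])

```text
clock: 20.05
tool_pos: [0.621, -0.1064, 0.0326]
orientation: [180.0, 0.1, 172.1]
force: [0.0, 3.2, 5.7]
opening: 0.0119
gripper_force: 30.0
```

```bash
cat > r.py <<'E'
from h import *
o=ctrl.get_obs(); print(o['clock'],o['moment'][2].round(3),o['tau'][5].round(3),o['qvel'][5].round(2),o['orientation'][2].round(2),o['tool_pos'].round(4))
E
python3 r.py
```

```text
20.05 0.112 0.33 -10.81 172.14 [ 0.621  -0.1064  0.0326]
```

jog_arm(plan=[[[0,0,0,0,0,0,1.3]]])

```text
clock: 20.18
tool_pos: [0.621, -0.1064, 0.0326]
orientation: [180.0, 0.1, 170.8]
force: [-0.8, 3.1, 5.0]
opening: 0.0118
gripper_force: 30.0
```

```bash
python3 r.py
```

```text
20.175 0.099 0.181 -10.42 170.82 [ 0.621  -0.1064  0.0326]
```

jog_arm(plan=[[[0,0,0,0,0,0,1.3]]])

```text
clock: 20.3
tool_pos: [0.621, -0.1064, 0.0326]
orientation: [180.0, 0.1, 169.5]
force: [-0.7, 3.6, 5.6]
opening: 0.0112
gripper_force: 30.0
```

```bash
python3 r.py
```

```text
20.3 0.122 0.173 -10.45 169.53 [ 0.621  -0.1064  0.0326]
```

jog_arm(plan=[[[0,0,0,0,0,0,1.3]]])

```text
clock: 20.42
tool_pos: [0.621, -0.1063, 0.0326]
orientation: [180.0, 0.1, 168.2]
force: [-1.1, 3.3, 5.0]
opening: 0.0117
gripper_force: 30.0
```

```bash
python3 r.py
```

```text
20.425 0.121 0.165 -10.34 168.23 [ 0.621  -0.1063  0.0326]
```

jog_arm(plan=[[[0,0,0,0,0,0,1.3]]])

```text
clock: 20.55
tool_pos: [0.621, -0.1063, 0.0326]
orientation: [180.0, 0.1, 166.9]
force: [-0.9, 2.7, 6.0]
opening: 0.012
gripper_force: 30.0
```

```bash
python3 r.py
```

```text
20.55 0.138 0.153 -10.47 166.93 [ 0.621  -0.1063  0.0326]
```

jog_arm(plan=[[[0,0,0,0,0,0,1.3]]])

```text
clock: 20.68
tool_pos: [0.621, -0.1064, 0.0326]
orientation: [180.0, 0.1, 165.6]
force: [-0.3, 3.1, 5.7]
opening: 0.0118
gripper_force: 30.0
```

```bash
python3 r.py
```

```text
20.675 0.138 0.149 -10.34 165.63 [ 0.621  -0.1064  0.0326]
```

jog_arm(plan=[[[0,0,0,0,0,0,1.3]]])

```text
clock: 20.8
tool_pos: [0.621, -0.1064, 0.0326]
orientation: [180.0, 0.1, 164.3]
force: [0.1, 2.8, 5.4]
opening: 0.0117
gripper_force: 30.0
```

```bash
python3 r.py
```

```text
20.8 0.162 0.138 -10.37 164.33 [ 0.621  -0.1064  0.0326]
```

jog_arm(plan=[[[0,0,0,0,0,0,1]]])

```text
clock: 20.92
tool_pos: [0.621, -0.1063, 0.0326]
orientation: [180.0, 0.1, 163.3]
force: [-0.1, 2.5, 5.6]
opening: 0.012
gripper_force: 30.0
```

```bash
python3 r.py
```

```text
20.925 0.182 0.03 -7.81 163.34 [ 0.621  -0.1063  0.0326]
```

Firmly tight at about 0.15 N m. Now releasing and retreating straight up.

jog_arm(plan=[[[0,0,0,0,0,0,0],[0.4,0,0,0,0,0,0],[0.4,0,0,0,0,0,0],[0.4,0,0,0,0,0,0],[0.4,0,0,-0.01,0,0,0],[0.4,0,0,-0.04,0,0,0],[0.4,0,0,-0.09,0,0,0],[0.4,0,0,-0.14,0,0,0],[0.4,0,0,-0.18,0,0,0],[0.4,0,0,-0.18,0,0,0],[0.4,0,0,-0.18,0,0,0]]])

```text
clock: 22.3
tool_pos: [0.6202, -0.1068, 0.212]
orientation: [180.0, 0.0, 163.3]
force: [-0.6, -0.4, 0.0]
opening: 0.035
gripper_force: 0.0
```

```bash
python3 - <<'E'
from h import *
st()
im,k=cam("wrist"); cv2.imwrite("pics/w6.png",im[:,:,::-1])
E
```

```text
{'clock': 22.3, 'tool_pos': [0.6202, -0.1068, 0.212], 'orientation': [179.9742, 0.0045, 163.3016], 'opening': 0.035, 'force': [-0.5527, -0.4206, 0.0316], 'moment': [-0.0723, -0.0112, 0.0235], 'gripper_force': 0.0}
```

View pics/w6.png

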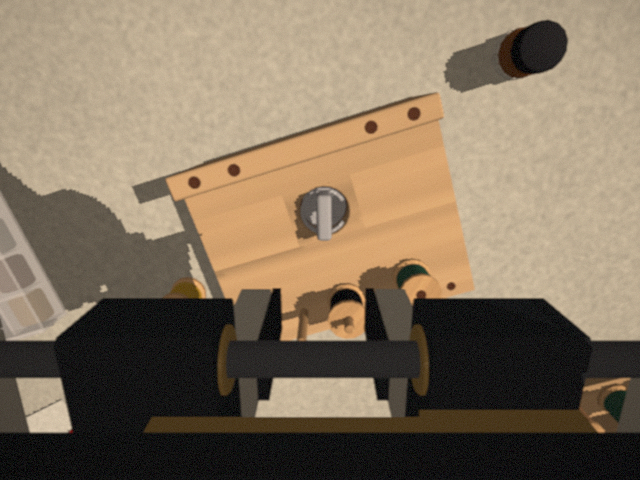

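The panel top runs parallel and flush with the board edge from (170, 188) to (440, 105). The wing stayed where I left it, centred near (324, 215), and the bystanders in view look untouched. Handing in.

```bash
python3 -c "
from plant import ctrl
print(ctrl.close_job())"
```

```text
the job is handed in; nothing more can be done
None
```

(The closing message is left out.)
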